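Push the empty open vial through the flap of the glass-waste bin

ROBOT

A 7-joint arm with a two-finger parallel gripper is mounted at the origin on the work surface. World frame = base frame: x ahead of the robot, y to its left, z up, the work surface at z = 0. Lengths are in mm, angles in rad, forces in N, time in s.
With the tool pointing down it reaches from about 350 to 775 mm from the base axis. Payload 3.1 kg.
Tool frame: the origin (TCP) lies at the very end of the fingers, on their centre line; the grasp point (between the pads) lies 19 mm behind it (manip.pinch_z is the distance from the TCP to the grasp point, in mm); z points along the fingers, y is the direction in which the jaws open and shut (so a half turn about z gives the same grasp; the last joint's range is limited). The gripper opens to 85 mm and grips with 20 to 120 N. Pads are 22 mm wide; open, the fingers measure 114 mm over their backs; the gripper's body (76 mm by 85 mm) begins 54 mm behind the grasp point. The pads swing forward as they close: fully open they stand 13 mm farther back than shut.
Start: joints at [1.107, 0.311, 0.014, 1.512, -0.004, 1.319, -0.027], TCP at [225.205, -501.797, 231.304] pointing down, gripper open.
Joint ranges: [-2.7, 2.7], [-0.3, 1.91], [-1.27, 1.3], [0.12, 2.57], [-1.44, 4.58], [0.2, 2.03], [-3.05, 3.05]. Speed limits (rad/s): [2.79, 2.79, 3.14, 3.14, 3.14, 3.14, 3.14].

INTERFACE

Orientations are given as a unit quaternion [x, y, z, w].
In Python, from plant import manip, optics, nets gives the robot as it stands.
- The arm moves only by the tool step_arm, never from a script. Its argument "motion" is a list of rows, each a list of 3 entries, a list of its own where there are three numbers: the shift along the tool's x, y, z in units of 30 mm (1.0 is 30 mm), then the turn, a rotation vector about the tool's x, y, z in units of 6 degrees (1.0 is 6 degrees), then the gripper's target within -1 to 1 (fully open at 1, half-way at 0, shut at -1). A call has 1 to 20 rows; each row shifts and turns the pose as measured when the row begins, along the tool's axes as they then stand; what a row does not reach is not made up. A row lasts 1/10 s, in which the tool goes at most 50 mm and 8.59 degrees, less where a joint would pass 70% of its speed; a pose out of reach is approached as far as the arm can. A call is refused whole if a number of a shift passes 1 or a number of a turn 1, either way. A call with a gripper value outside its range is refused whole. The fingers move at their own pace and stop on an object; "force" is the grip in N (left out, the last holds). Time passes only in rows, so rows that do not move let the fingers close. It gives the time, the measured TCP pose, the force and the opening at its end, in the units of the state.
- manip.observe(): the state, without advancing time (a new reading comes with each control period).
- optics.camera(name): name is "scene" or "top" or "wrist"; returns a dict with "color" (384x512x3 uint8, blue, green, red), "fovy" (degrees; the focal length in pixels is half the picture's height over the tangent of half this angle, whatever the lens; pixels are square), "cx", "cy" (the principal point, pixels), "rvec" (rotation vector, rad) and "tvec" (3), from world to camera coordinates, as OpenCV has them; the wrist camera has in their place "tool_from_camera" (4x4, takes a point from camera to tool coordinates, whose origin is the TCP and whose axes are the flange's). Camera axes: x right, y down, z forward; pixel columns grow to the right and rows downward; lengths in mm; the calibration is good to about 2 mm. A picture is of the moment at which its call begins: read the wrist's pose just before it. There is no depth.
- manip.hand_in(): hands the job in, once; it reports no verdict.
Trained networks look in the newest picture that a camera, given by its name, has taken for a name from the list of things; names that differ only in an ending like _2 or _b are one class to them, and where a whole thing is asked for, a point or a joint stands for the part that bears it (a point fixed in the world has none). Each returns a list of dicts, best first, with "p" (0 to 1); they miss things now and then, are a little off and sometimes report something else, mostly with a low value. They report only what shows in the picture. A call takes as long as a camera call.
- nets.silhouettes(camera, thing): "pixels" (384x512 bool, what is visible of it) and "box" ([left, top, right, bottom] in pixels, round what is visible of it).
- nets.mark_of(camera, thing): "location" ([column, row] in pixels: a listed point, or the origin of a listed thing).
The state is a dict: "time": time; "joints": joint angles; "qvel": joint speeds; "joint_efforts": joint torques, N m; "tcp_pos": TCP position; "orientation": TCP orientation; "contact_force": force on the tool from outside, world axes, zero at the start; "ft_torque": the same for the moment, N m; "grip_width": finger opening in mm.
Only numpy, scipy, OpenCV 4.12 (cv2) and the standard library are available. Lean on these libraries where they do the work, as an engineer would, in place of code of your own. Each camera call takes 0.05 s, during which the arm holds its last target.

TASK

Throw the empty vial, the amber one standing open without a cap, into the glass-waste bin: push it right down through the sprung flap in the bin's lid, rather than dropping it on, so that it lies inside and the flap snaps shut behind it. Leave the capped vial standing where it is.

Things in the scene. Friction and masses are not known exactly. Their poses are not given: they have to be found in the camera images.
- vial_center (a point): centre, half-way up (32.5 mm above the bench), of the empty vial: an open-topped straight-sided amber glass cylinder, 28 mm in diameter, 65 mm tall, walls 3 mm, no cap, about 60 g, standing upright on the bench; z points up out of its mouth
- capped_center (a point): centre, half-way up (34.5 mm above the bench), of the capped vial, to be left alone: amber glass, 28 mm in diameter, with a screw cap 32 mm in diameter and 16 mm high, 69 mm tall in all, standing upright; it and the open vial may stand in either place
- mouth (a point): centre of the flap opening in the fixed glass-waste bin's lid, level with the lid's top, 170 mm above the bench; axes are the bin's: z up, y along the hinge, yaw varies. The bin is a box 160 mm (x) by 200 mm (y), walls and lid 4 mm. The opening, 84 mm (x) by 132 mm (y), is filled by the flap; below is one empty hollow 152 by 192 mm, 162 mm deep
- flap (a joint): angle of the 81 mm metal flap, rad: 0 shut, flush with the lid; grows as it swings down, stop at 1.45. Hinged on the opening's +x edge (two hinge barrels), free edge at -x. Its spring carries the vial's weight, yields to about 1 N at mid-flap, needs up to 3 N far open, and shuts it by itself. A vial let go with its top still in the opening may be pinched; with its top 15 mm below the lid it falls

How it is judged:
By the outcome, as a careful person would: the job done as asked, in the order asked, and still so for the second after the job is handed in, with the robot touching nothing.
It also fails if it takes over 35 s, if anything falls off the work surface, if the arm or the gripper's body presses on something with over 40 N, if the wrist force passes 120 N, or if a joint passes its speed limit or range.

## Working session

There is one attempt and no reset: what is moved stays moved. The work goes in short steps, Python scripts to look and compute and a tool call to move; the robot and the scene stay as the last step left them, time stands still between calls to the robot, and variables do not carry over. Pictures are saved under pics/ and viewed, and the job is handed in when it is done.

Besides the shell and the picture viewer there is one more tool, called after ">>>" as name([rows], argument=value, ...), one row to a line, values as JSON. step_arm: Moves the arm, as the interface text tells. Its arguments: {"type":"object","properties":{"motion":{"type":"array","items":{"type":"array"}},"force":{"type":"number"}},"required":["motion"]}

```bash
mkdir -p pics; ls
python3 - <<'E'
from plant import manip, optics, nets
import cv2,numpy as np
s=manip.observe(); print(s)
for c in ["scene","top"]:
    d=optics.camera(c); cv2.imwrite(f"pics/{c}0.png",d["color"])
    print(c,d["fovy"],d["cx"],d["cy"],d["rvec"],d["tvec"])
    for t in ["vial_center","capped_center","mouth"]:
        print(t,[(r["p"],r["location"]) for r in nets.mark_of(c,t)][:3])
    for t in ["vial_center","capped_center","flap"]:
        print(t,[(r["p"],r["box"]) for r in nets.silhouettes(c,t)][:3])
E
```

```text
pics
{'time': 0.0, 'joints': array([ 1.10730052,  0.31177714,  0.01399031,  1.51308635, -0.00438928,
        1.3191786 , -0.02720682]), 'qvel': array([-0.00063887, -0.00131467,  0.00042886,  0.00034994, -0.00158617,
        0.00158592, -0.00194044]), 'joint_efforts': array([ 2.59882654e-04, -3.79912233e+01,  1.45947500e-01, -2.30588222e+01,
        1.21730720e-02,  1.36053027e-02,  2.62644323e-05]), 'tcp_pos': array([ 224.87585445, -501.11947236,  230.18099324]), 'orientation': array([ 9.77834870e-01,  2.09374078e-01, -3.06148385e-04, -1.17003391e-03]), 'contact_force': array([0.74343855, 0.89312607, 0.29934787]), 'ft_torque': array([0.02634425, 0.00485882, 0.01158594]), 'grip_width': 85.83567758526571}
scene 42.29454541473265 254.92698396647964 192.05256512351298 [ 1.26969736  2.49639768 -0.71106661] [ 321.65242771 -283.32090186 1393.66059281]
vial_center [(0.78, [220.7, 164.2]), (0.6, [402.4, 253.3])]
capped_center [(0.63, [147.2, 177.3])]
mouth [(0.94, [403.1, 253.0])]
vial_center [(0.51, [213.5, 153.4, 223.9, 180.0])]
capped_center [(0.66, [136.1, 163.0, 153.8, 187.7])]
flap [(0.82, [360.8, 224.2, 438.3, 285.8])]
top 52.67860632856171 252.7459092936424 187.66940339867696 [ 2.03987268 -2.1912218   0.21756954] [  28.207485    563.11608814 1070.69746617]
vial_center [(0.55, [309.7, 218.6])]
capped_center [(0.62, [340.1, 172.7])]
mouth [(0.69, [137.1, 214.6])]
vial_center [(0.48, [304.0, 210.7, 313.4, 223.4])]
capped_center [(0.66, [335.9, 163.7, 355.8, 176.2])]
flap [(0.96, [106.1, 196.7, 160.4, 232.7])]
```

View pics/scene0.png

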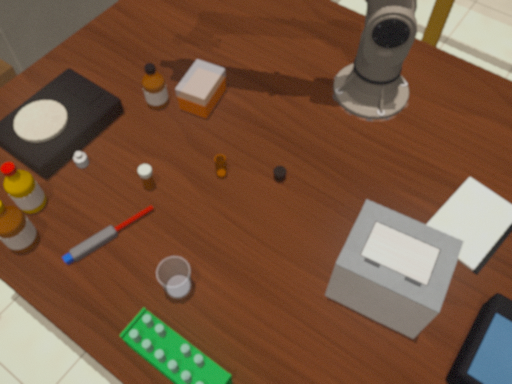

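View pics/top0.png

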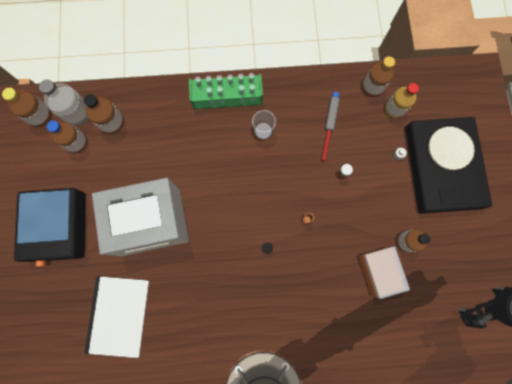

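```bash
cat > h.py <<'E'
import numpy as np,cv2
from scipy.spatial.transform import Rotation as R
def K(d):
    f=192/np.tan(np.radians(d["fovy"])/2); return np.array([[f,0,d["cx"]],[0,f,d["cy"]],[0,0,1.]])
def ray(d,px,TW=None):
    v=np.linalg.inv(K(d))@np.array([px[0],px[1],1.])
    if "rvec" in d:
        r=cv2.Rodrigues(np.array(d["rvec"],float))[0]; return -r.T@np.array(d["tvec"]).ravel(), r.T@v
    T=TW@np.array(d["tool_from_camera"]); return T[:3,3],T[:3,:3]@v
def atz(d,px,z,TW=None):
    o,v=ray(d,px,TW); return o+v*(z-o[2])/v[2]
def TW(s):
    T=np.eye(4);T[:3,:3]=R.from_quat(s["orientation"]).as_matrix();T[:3,3]=s["tcp_pos"];return T
def proj(d,P,TWm=None):
    P=np.atleast_2d(P)
    if "rvec" in d: r=cv2.Rodrigues(np.array(d["rvec"],float))[0]; Q=P@r.T+np.array(d["tvec"]).ravel()
    else:
        T=np.linalg.inv(TWm@np.array(d["tool_from_camera"])); Q=P@T[:3,:3].T+T[:3,3]
    q=Q@K(d).T; return q[:,:2]/q[:,2:]
E
python3 - <<'E'
from h import *
S=dict(fovy=42.29454541473265,cx=254.927,cy=192.0526,rvec=[ 1.26969736,2.49639768,-0.71106661],tvec=[ 321.65242771,-283.32090186,1393.66059281])
T=dict(fovy=52.67860632856171,cx=252.7459,cy=187.6694,rvec=[ 2.03987268,-2.1912218,0.21756954],tvec=[28.207485,563.11608814,1070.69746617])
for n,a,b,z in [("vial",(220.7,164.2),(309.7,218.6),32.5),("cap",(147.2,177.3),(340.1,172.7),34.5),("mouth",(403.1,253),(137.1,214.6),170)]:
    print(n,atz(S,a,z),atz(T,b,z))
E
```

```text
vial [ 460.23673741 -167.10047989   32.5       ] [ 464.68486207 -171.84628007   32.5       ]
cap [ 596.16671728 -285.4579205    34.5       ] [ 595.06001896 -275.91365768   34.5       ]
mouth [489.30021431 306.59298589 170.        ] [491.39668331 291.36724932 170.        ]
```

The scene view shows the open vial at about (221,166), the capped one with a white cap at (146,177), and the bin flap at about (402,253) with its hinge barrels on the side away from the robot. The top view shows the open vial at (308,218), the capped one at (346,170), and the flap at (135,215) with barrels at (117,203) and (146,196). I'll move above the vial for a wrist look.

>>> step_arm([
  [[0.98,-0.57,0],[0,0,0],1],
  [[0.98,-0.57,0],[0,0,0],1],
  [[0.98,-0.57,0],[0,0,0],1],
  [[0.98,-0.57,0],[0,0,0],1],
  [[0.98,-0.57,0],[0,0,0],1],
  [[0.98,-0.57,0],[0,0,0],1],
  [[0.98,-0.57,0],[0,0,0],1],
  [[0.98,-0.57,0],[0,0,0],1],
  [[0.98,-0.57,0],[0,0,0],1],
  [[0.98,-0.57,0],[0,0,0],1],
  [[0,0,0],[0,0,0],1],
])

```text
time: 1.8
tcp_pos: [430.8, -217.4, 231.2]
orientation: [0.978, 0.206, 0.001, 0.002]
contact_force: [0.3, 0.4, -0.7]
grip_width: 85.4
```

Run:
```python
from plant import manip, optics, nets
from h import *
s=manip.observe(); d=optics.camera("wrist"); cv2.imwrite("pics/w1.png",d["color"])
print(s["time"],s["tcp_pos"],s["orientation"],d["fovy"],d["cx"],d["cy"]);print(np.round(d["tool_from_camera"],3))
M=TW(s)
for t,z in [("vial_center",32.5),("capped_center",34.5)]:
    for r in nets.mark_of("wrist",t)[:3]: print(t,r["p"],r["location"],atz(d,r["location"],z,M))
    for r in nets.silhouettes("wrist",t)[:3]: print(t,r["p"],r["box"])
d=optics.camera("top");np.save("pics/top1.npy",d["color"]);
for n,c in [("top",d),("scene",optics.camera("scene"))]:
    for r in nets.silhouettes(n,"flap")[:2]:
        m=r["pixels"].astype(np.uint8)
        q=cv2.minAreaRect(np.argwhere(m)[:,::-1].astype(np.float32)); 
        b=cv2.boxPoints(q); print(n,r["p"],m.sum());
        c_=max(cv2.findContours(m,0,2)[0],key=len); ap=cv2.approxPolyDP(c_,5,True)[:,0]
        print([ (p.tolist(),atz(c,p,170)[:2].round(1).tolist()) for p in ap])
    x0,y0,w=(90,175,110) if n=="top" else (320,195,150)
    cv2.imwrite(f"pics/bin_{n}.png",cv2.resize(c["color"][y0:y0+w,x0:x0+w],None,fx=5 if w==110 else 4,fy=5 if w==110 else 4,interpolation=2))
```

```text
1.8 [ 430.7813513  -217.38823264  231.2435922 ] [0.97845756 0.20643397 0.0009976  0.00219818] 58.801556231965755 251.2239172979672 196.4509782626206
[[-0.00000e+00 -9.51000e-01 -3.09000e-01  7.83260e+01]
 [ 1.00000e+00 -1.00000e-03  0.00000e+00  7.30000e-01]
 [-0.00000e+00 -3.09000e-01  9.51000e-01 -1.42323e+02]
 [ 0.00000e+00  0.00000e+00  0.00000e+00  1.00000e+00]]
vial_center 0.84 [215.9, 112.4] [ 466.81551576 -165.85029638   32.5       ]
vial_center 0.74 [200.5, 96.2, 234.5, 133.2]
capped_center 0.72 [395.2, 36.0] [ 595.5226321  -289.81223972   34.5       ]
capped_center 0.59 [366.5, 8.7, 431.7, 56.6]
top 0.75 1567
[([156, 196], [536.7, 241.7]), ([108, 205], [521.9, 366.4]), ([111, 234], [446.3, 358.4]), ([160, 225], [460.3, 233.1])]
top 0.48 5791
[([178, 189], [551.1, 184.0]), ([163, 178], [583.4, 222.3]), ([93, 193], [556.4, 405.5]), ([100, 252], [402.8, 386.1]), ([124, 255], [391.0, 325.6]), ([187, 241], [414.7, 165.5])]
scene 0.88 2623
[([376, 223], [462.5, 233.5]), ([361, 255], [540.2, 243.9]), ([425, 284], [521.8, 367.9]), ([438, 251], [446.2, 358.5])]
```

View images.

View pics/w1.png

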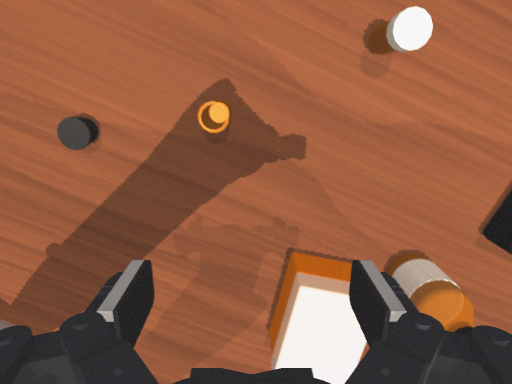

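View pics/bin_top.png

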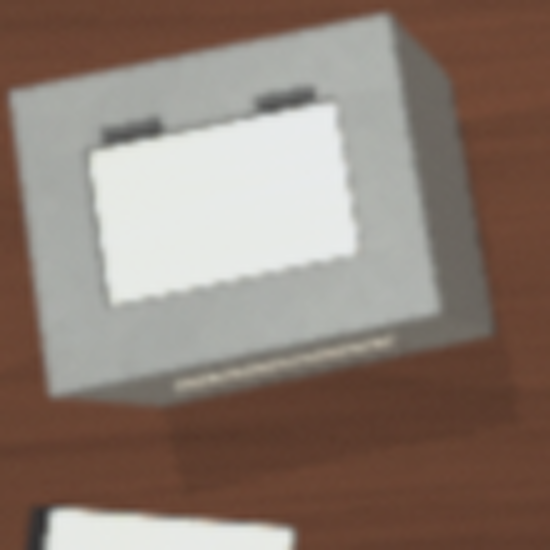

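View pics/bin_scene.png

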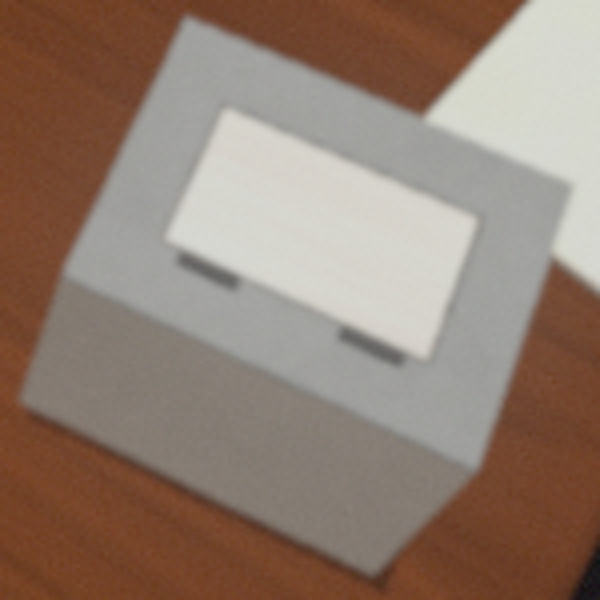

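The wrist view shows the open vial's rim at (213,117) with its floor disc at (219,112), and the white-capped vial at (410,30). The bin crops confirm that the hinge barrels lie on the world +x side. Next I'll work out the vial's position from the rim and the floor.

Run:
```python
from h import *
d=dict(fovy=58.801556,cx=251.2239,cy=196.451,tool_from_camera=[[0,-.951,-.309,78.326],[1,-.001,0,.73],[0,-.309,.951,-142.323],[0,0,0,1]])
s=dict(tcp_pos=[430.78,-217.39,231.24],orientation=[0.97845756,0.20643397,0.0009976,0.00219818])
M=TW(s)
print(atz(d,(213.5,117),65,M),atz(d,(219,112),3,M))
t=np.array([465.5,-167.5,0]);v=t-M[:3,3];print("tool delta",M[:3,:3].T@v, M[:3,:3].round(4))
im=cv2.imread("pics/w1.png")[80:150,180:260];cv2.imwrite("pics/vial.png",cv2.resize(im,None,fx=7,fy=7,interpolation=2))
```

```text
[ 465.67837099 -167.21748882   65.        ] [ 465.46840423 -166.87102306    3.        ]
tool delta [ 51.67364854 -32.70153471 231.14253562] [[ 0.9148  0.404   0.0029]
 [ 0.404  -0.9148 -0.0039]
 [ 0.001   0.0047 -1.    ]]
```

View pics/vial.png

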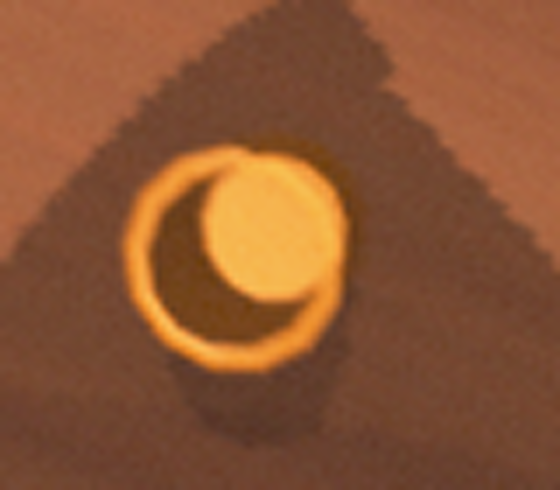

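>>> step_arm([
  [[0.57,-0.36,0],[0,0,0],1],
  [[0.57,-0.36,0],[0,0,0],1],
  [[0.57,-0.36,0.5],[0,0,0],1],
  [[0,0,1],[0,0,0],1],
  [[0,0,1],[0,0,0],1],
  [[0,0,1],[0,0,0],1],
  [[0,0,0],[0,0,0],1],
])

```text
time: 2.95
tcp_pos: [463.0, -178.7, 124.3]
orientation: [0.981, 0.196, 0.002, 0.006]
contact_force: [-1.1, 0.7, 0.9]
grip_width: 85.3
```

Run:
```python
from plant import manip, optics, nets
from h import *
s=manip.observe(); d=optics.camera("wrist"); cv2.imwrite("pics/w2.png",d["color"])
M=TW(s);print(s["time"],s["tcp_pos"],M[:3,:3].round(3))
for r in nets.mark_of("wrist","vial_center")[:2]: print(r["p"],r["location"],atz(d,r["location"],32.5,M))
for r in nets.silhouettes("wrist","vial_center")[:2]: print(r["p"],r["box"])
print(M[:3,:3].T@(np.array([465.6,-167.1,34])-M[:3,3]))
print(proj(d,[[465.6,-167.1,65]],M))
```

```text
2.95 [ 462.98722877 -178.6881532   124.2800221 ] [[ 0.924  0.384  0.005]
 [ 0.384 -0.923 -0.01 ]
 [ 0.001  0.011 -1.   ]]
0.7 [236.0, 189.9] [ 466.24981799 -167.54439279   32.5       ]
0.69 [210.8, 162.0, 257.0, 225.3]
[  6.78615812 -10.73473685  90.16821913]
[[233.37599528 205.5922419 ]]
```

View pics/w2.png

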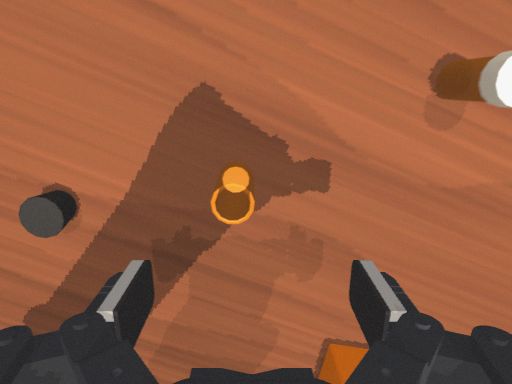

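The rim sits at (233,204), 1–2 px from the prediction of (233,206), so the estimate holds. I'll descend and grip.

>>> step_arm([
  [[0.12,-0.2,0.5],[0.1,0,0],1],
  [[0.11,-0.18,0.8],[0,0,0],1],
  [[0,0,0.7],[0,0,0],1],
  [[0,0,0.5],[0,0,0],1],
  [[0,0,0.3],[0,0,0],1],
  [[0,0,0],[0,0,0],1],
])

```text
time: 3.7
tcp_pos: [479.3, -168.1, 48.9]
orientation: [0.981, 0.195, 0.014, 0.007]
contact_force: [-0.1, -0.5, 0.3]
grip_width: 85.5
```

Run:
```python
from plant import manip, optics, nets
from h import *
s=manip.observe()
M=TW(s);print(s["time"],s["tcp_pos"],M[:3,:3].round(3),s["contact_force"])
print(M[:3,:3].T@(np.array([465.6,-167.1,34])-M[:3,3]))
```

```text
3.7 [ 479.33504961 -168.06238484   48.86823244] [[ 0.924  0.382  0.029]
 [ 0.382 -0.924 -0.008]
 [ 0.024  0.019 -1.   ]] [-0.13309092 -0.54836366  0.34044939]
[-12.67850818  -6.412947    14.44893246]
```

>>> step_arm([
  [[-0.22,-0.11,0],[0.1,-0.12,0],1],
  [[-0.2,-0.1,0.2],[0.08,-0.11,0],1],
  [[0,0,0.25],[0,0,0],1],
  [[0,0,0],[0,0,0],1],
])

```text
time: 4.1
tcp_pos: [466.4, -167.8, 36.6]
orientation: [0.981, 0.194, 0.001, 0.001]
contact_force: [0.5, 0.2, -0.0]
grip_width: 85.5
```

Run:
```python
from plant import manip, optics, nets
from h import *
s=manip.observe(); d=optics.camera("wrist"); cv2.imwrite("pics/w3.png",d["color"])
M=TW(s);print(s["time"],s["tcp_pos"],M[:3,:3].round(3),s["contact_force"])
print(M[:3,:3].T@(np.array([465.6,-167.1,34])-M[:3,3]))
print(proj(d,[[465.6,-167.1,65]],M))
```

```text
4.1 [ 466.39640788 -167.8271584    36.58780198] [[ 0.924  0.381  0.002]
 [ 0.381 -0.924 -0.001]
 [ 0.002  0.002 -1.   ]] [ 0.51551288  0.23913912 -0.04246416]
[-0.46365651 -0.98122869  2.58494813]
[[246.88173695 298.33625189]]
```

View pics/w3.png

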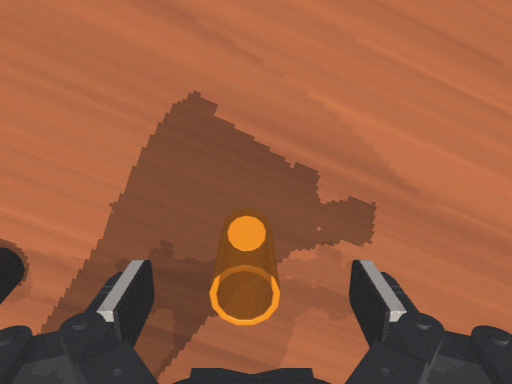

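The vial rim at (245,295) lies midway between the pads, so I'll close.

>>> step_arm([
  [[0,-0.02,0.08],[0,0,0],1],
  [[0,0,0],[0,0,0],-1],
  [[0,0,0],[0,0,0],-1],
  [[0,0,0],[0,0,0],-1],
  [[0,0,0],[0,0,0],-1],
  [[0,0,0],[0,0,0],-1],
  [[0,0,0],[0,0,0],-1],
  [[0,0,0],[0,0,0],-1],
], force=40)

```text
time: 4.95
tcp_pos: [467.2, -167.5, 35.3]
orientation: [0.981, 0.194, 0.002, 0.001]
contact_force: [-0.6, 0.4, 0.1]
grip_width: 26.9
```

Holding at 26.9 mm. Next I'll lift while turning to the bin's yaw.

>>> step_arm([
  [[0,0,-0.5],[0,0,0],-1],
  [[0,0,-1],[0,0,0.3],-1],
  [[0,0,-1],[0,0,0.45],-1],
  [[0,0,-1],[0,0,0.45],-1],
  [[0,0,-1],[0,0,0.45],-1],
  [[0,0,-1],[0,0,0.45],-1],
  [[0,0,-1],[0,0,0.45],-1],
  [[0,0,-0.5],[0,0,0],-1],
  [[0,0,0],[0,0,0],-1],
])

```text
time: 5.85
tcp_pos: [464.3, -166.1, 250.3]
orientation: [0.998, 0.057, -0.0, -0.001]
contact_force: [-0.8, -0.2, -1.0]
grip_width: 26.9
```

```bash
cat > st.py <<'E'
from plant import manip, optics, nets
from h import *
import sys
s=manip.observe(); M=TW(s);R_=M[:3,:3]
print("t",s["time"],s["tcp_pos"].round(1),"f",s["contact_force"].round(1),"w",s["grip_width"].round(1),"j",s["joints"].round(2))
Rt=np.c_[[np.cos(np.radians(7)),np.sin(np.radians(7)),0],[np.sin(np.radians(7)),-np.cos(np.radians(7)),0],[0,0,-1]]
print("turn units",(np.degrees(R.from_matrix(R_.T@Rt).as_rotvec())/6).round(2))
g=np.array([float(a) for a in sys.argv[1:4]]) if len(sys.argv)>3 else np.array([479,299,240.])
print("to goal, in current tool axes:",(R_.T@(g-M[:3,3])/30).round(2)," in target axes:",(Rt.T@(g-M[:3,3])/30).round(2))
E
python3 st.py
```

```text
Traceback (most recent call last):
  File "st.py", line 5, in <module>
    print("t",s["time"],s["tcp_pos"].round(1),"f",s["contact_force"].round(1),"w",s["grip_width"].round(1),"j",s["joints"].round(2))
                                                                                  ^^^^^^^^^^^^^^^^^^^^^
AttributeError: 'float' object has no attribute 'round'
```

```bash
sed -i 's/s\["grip_width"\].round(1)/round(s["grip_width"],1)/' st.py; python3 st.py
```

```text
t 5.85 [ 464.3 -166.1  250.3] f [-0.8 -0.2 -1. ] w 26.9 j [ 0.5   0.2  -0.23  1.62  0.04  1.33 -1.19]
turn units [-0.01  0.01 -0.08]
to goal, in current tool axes: [  2.25 -15.35   0.36]  in target axes: [  2.38 -15.33   0.34]
```

>>> step_arm([
  [[0.15,-0.6,0],[0,0,0],-1],
  [[0.16,-1,0],[0,0,0],-1],
  [[0.16,-1,0],[0,0,0],-1],
  [[0.16,-1,0],[0,0,0],-1],
  [[0.16,-1,0],[0,0,0],-1],
  [[0.16,-1,0],[0,0,0],-1],
  [[0.16,-1,0],[0,0,0],-1],
  [[0.16,-1,0],[0,0,0],-1],
  [[0.16,-1,0],[0,0,0],-1],
  [[0.16,-1,0],[0,0,0],-1],
  [[0.16,-1,0],[0,0,0],-1],
  [[0.16,-1,0],[0,0,0],-1],
  [[0,0,0],[0,0,0],-1],
])

```text
time: 7.15
tcp_pos: [473.7, 196.4, 230.3]
orientation: [0.998, 0.055, -0.015, -0.001]
contact_force: [-0.1, 0.3, -1.1]
grip_width: 26.8
```

```bash
python3 st.py
```

```text
t 7.15 [473.7 196.4 230.3] f [-0.1  0.3 -1.1] w 26.8 j [-0.04  0.29 -0.49  1.57  0.12  1.34 -2.  ]
turn units [-0.03  0.28 -0.12]
to goal, in current tool axes: [ 0.54 -3.38 -0.33]  in target axes: [ 0.59 -3.37 -0.32]
```

>>> step_arm([
  [[0.15,-0.7,-0.15],[0,0.14,-0.06],-1],
  [[0.15,-0.9,-0.15],[0,0.14,-0.06],-1],
  [[0.15,-0.9,-0.1],[0,0,0],-1],
  [[0.1,-0.6,0],[0,0,0],-1],
  [[0,0,0],[0,0,0],-1],
  [[0,0,0],[0,0,0],-1],
])

```text
time: 7.75
tcp_pos: [477.0, 287.4, 232.5]
orientation: [0.998, 0.06, -0.007, 0.003]
contact_force: [0.3, -0.9, -0.6]
grip_width: 27.4
```

```bash
python3 st.py
python3 - <<'E'
from plant import manip, optics, nets
from h import *
s=manip.observe(); M=TW(s); d=optics.camera("wrist"); im=d["color"].copy()
c=np.array([492,300.5,170]);x=np.array([np.cos(.122),np.sin(.122),0]);y=np.array([-np.sin(.122),np.cos(.122),0])
P=[c+a*42*x+b*66*y for a,b in [(1,1),(1,-1),(-1,-1),(-1,1)]]
q=proj(d,P,M);print(q.round(1))
cv2.polylines(im,[q.astype(int).reshape(-1,1,2)],True,(0,0,255),1)
cv2.imwrite("pics/w4.png",im)
for r in nets.silhouettes("wrist","flap")[:2]:
    m=r["pixels"].astype(np.uint8);c_=max(cv2.findContours(m,0,2)[0],key=len); ap=cv2.approxPolyDP(c_,6,True)[:,0]
    print(r["p"],[(p.tolist(),atz(d,p,170,M)[:2].round(1).tolist()) for p in ap])
d=optics.camera("scene");cv2.imwrite("pics/s4.png",cv2.resize(d["color"][100:330,260:500],None,fx=2.5,fy=2.5))
E
```

```text
t 7.75 [477.  287.4 232.5] f [ 0.3 -0.9 -0.6] w 27.4 j [-0.2   0.38 -0.51  1.46  0.19  1.37 -2.18]
turn units [ 0.06  0.13 -0.01]
to goal, in current tool axes: [ 0.11 -0.37 -0.25]  in target axes: [ 0.11 -0.38 -0.25]
[[116.9 120.5]
 [341.9 120. ]
 [331.3 248.3]
 [133.1 249.2]]
0.83 [([339, 124], [539.2, 241.3]), ([124, 127], [522.4, 367.0]), ([141, 249], [443.0, 355.7]), ([222, 245], [452.2, 302.5]), ([229, 219], [471.3, 299.8]), ([247, 209], [479.6, 289.0]), ([271, 219], [474.5, 272.8]), ([279, 246], [455.9, 264.8]), ([332, 245], [460.8, 229.9])]
```

View pics/w4.png

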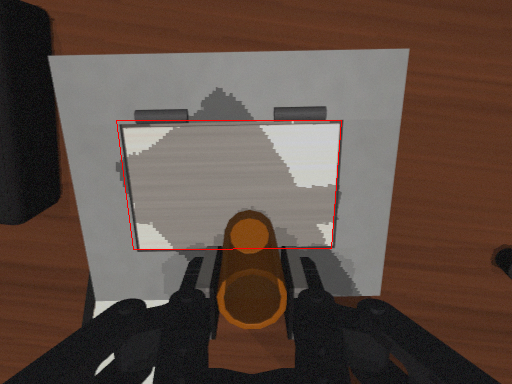

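View pics/s4.png

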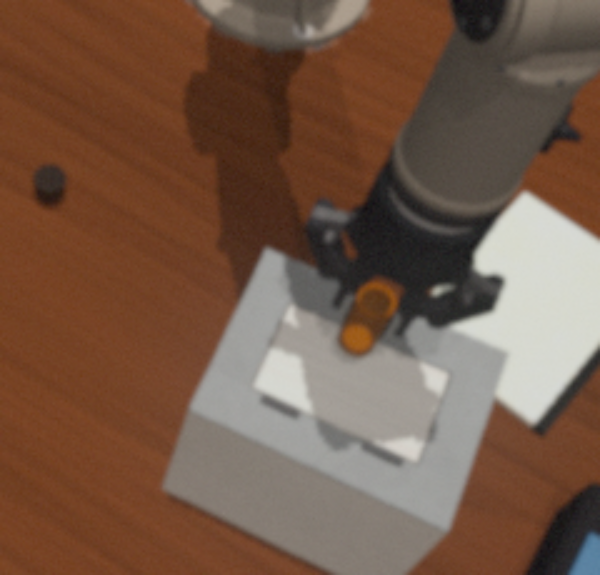

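The wrist view shows the projected opening (red) matching the flap edges at columns 121–342, rows 120–248. The vial is held upright at column 250. I'll centre it, then check before pushing down.

>>> step_arm([
  [[0.04,-0.18,-0.05],[0.04,0.07,0],-1],
  [[0.04,-0.17,0],[0.02,0.06,0],-1],
  [[0,0,0],[0,0,0],-1],
  [[0,0,0],[0,0,0],-1],
])

```text
time: 8.3
tcp_pos: [479.9, 295.4, 235.1]
orientation: [0.998, 0.057, 0.002, 0.0]
contact_force: [-0.0, 0.4, -1.5]
grip_width: 27.1
```

```bash
python3 st.py 478.5 299 104
```

```text
t 8.3 [479.9 295.4 235.1] f [-0.   0.4 -1.5] w 27.1 j [-0.21  0.38 -0.51  1.45  0.19  1.35 -2.19]
turn units [ 0.   -0.03 -0.08]
to goal, in current tool axes: [-0.05 -0.12  4.37]  in target axes: [-0.03 -0.12  4.37]
```

>>> step_arm([
  [[-0.05,-0.1,0.3],[0,0,-0.05],-1],
  [[0,0,0.4],[0,0,0],-1],
  [[0,0,0.4],[0,0,0],-1],
  [[0,0,0.4],[0,0,0],-1],
  [[0,0,0.4],[0,0,0],-1],
  [[0,0,0],[0,0,0],-1],
])

```text
time: 8.9
tcp_pos: [477.8, 298.0, 172.5]
orientation: [0.998, 0.06, 0.001, 0.0]
contact_force: [-0.1, -1.4, -0.3]
grip_width: 27.0
```

```bash
python3 st.py 478.5 299 104
```

```text
t 8.9 [477.8 298.  172.5] f [-0.1 -1.4 -0.3] w 27.0 j [-0.22  0.42 -0.51  1.56  0.22  1.22 -2.22]
turn units [ 0.01 -0.02 -0.02]
to goal, in current tool axes: [ 0.02 -0.03  2.28]  in target axes: [ 0.03 -0.03  2.28]
```

Run:
```python
from plant import optics
import cv2
d=optics.camera("wrist");cv2.imwrite("pics/w5.png",d["color"])
```

```text
(no output)
```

View pics/w5.png

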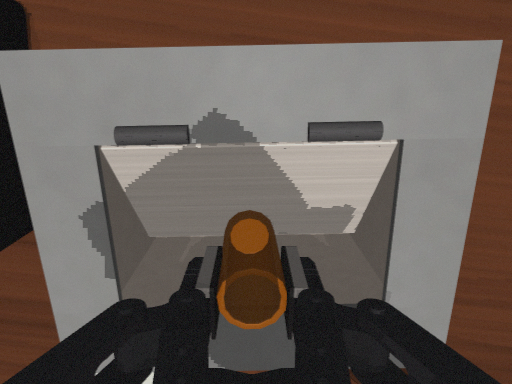

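The flap is swinging down under the vial, and the vial hasn't moved in the grip (rim still at row 297). I'll go deeper.

>>> step_arm([
  [[0.02,-0.03,0.3],[0,0,0],-1],
  [[0,0,0.4],[0,0,0],-1],
  [[0,0,0.4],[0,0,0],-1],
  [[0,0,0.4],[0,0,0],-1],
  [[0,0,0.3],[0,0,0],-1],
  [[0,0,0],[0,0,0],-1],
])

```text
time: 9.55
tcp_pos: [477.9, 299.3, 114.3]
orientation: [0.998, 0.06, 0.001, 0.0]
contact_force: [-0.4, -1.5, -0.4]
grip_width: 26.6
```

```bash
python3 st.py 478.5 299 104
python3 - <<'E'
from plant import optics
import cv2
d=optics.camera("wrist");cv2.imwrite("pics/w6.png",d["color"])
E
```

```text
t 9.55 [477.9 299.3 114.3] f [-0.4 -1.5 -0.4] w 26.6 j [-0.23  0.48 -0.49  1.63  0.25  1.1  -2.24]
turn units [ 0.01 -0.02 -0.02]
to goal, in current tool axes: [0.02 0.01 0.34]  in target axes: [0.02 0.01 0.34]
```

View pics/w6.png

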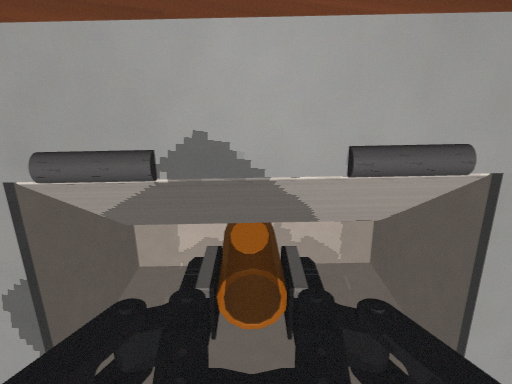

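The flap is wide open and leaning on the vial, which is unchanged in the grip. I'll go 8 mm deeper, then open part-way and wait.

>>> step_arm([
  [[0.01,0,0.15],[0,0,0],-1],
  [[0,0,0.1],[0,0,0],-1],
  [[0,0,0],[0,0,0],-1],
])

```text
time: 9.9
tcp_pos: [478.8, 300.0, 107.4]
orientation: [0.998, 0.06, 0.002, -0.0]
contact_force: [-0.8, 0.4, 0.1]
grip_width: 27.3
```

>>> step_arm([
  [[0,0,0],[0,0,0],0.2],
  [[0,0,0],[0,0,0],0.2],
  [[0,0,0],[0,0,0],0.2],
  [[0,0,0],[0,0,0],0.2],
  [[0,0,0],[0,0,0],0.2],
  [[0,0,0],[0,0,0],0.2],
  [[0,0,0],[0,0,0],0.2],
  [[0,0,0],[0,0,0],0.2],
  [[0,0,0],[0,0,0],0.2],
])

```text
time: 10.8
tcp_pos: [479.7, 300.2, 109.1]
orientation: [0.998, 0.06, 0.003, -0.001]
contact_force: [-0.6, -0.6, -0.6]
grip_width: 51.1
```

```bash
python3 st.py 478.5 299 104
python3 - <<'E'
from plant import optics
import cv2
d=optics.camera("wrist");cv2.imwrite("pics/w7.png",d["color"])
E
```

```text
t 10.8 [479.7 300.2 109.1] f [-0.6 -0.6 -0.6] w 51.1 j [-0.24  0.48 -0.49  1.63  0.25  1.08 -2.25]
turn units [-0.01 -0.06 -0.02]
to goal, in current tool axes: [-0.04  0.04  0.17]  in target axes: [-0.04  0.04  0.17]
```

View pics/w7.png

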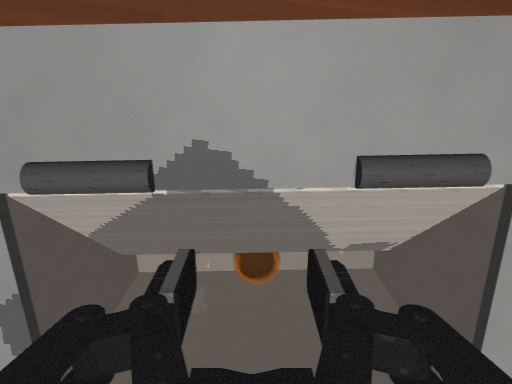

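The vial dropped free to the bin floor, with its rim at (257,264) well below the fingers. I'll withdraw straight up.

>>> step_arm([
  [[0,0,-0.4],[0,0,0],0.2],
  [[0,0,-0.6],[0,0,0],0.2],
  [[0,0,-0.7],[0,0,0],0.2],
  [[0,0,-0.7],[0,0,0],0.2],
  [[0,0,-0.7],[0,0,0],0.2],
  [[0,0,-0.8],[0,0,0],0.2],
  [[0,0,-0.8],[0,0,0],0.2],
  [[0,0,-0.8],[0,0,0],0.2],
  [[-0.5,0.5,0],[0,0,0],0.2],
  [[-0.5,0.5,0],[0,0,0],0.2],
  [[0,0,0],[0,0,0],0.2],
  [[0,0,0],[0,0,0],0.2],
])

```text
time: 12.05
tcp_pos: [457.2, 270.2, 294.1]
orientation: [0.998, 0.06, 0.015, -0.007]
contact_force: [0.6, 0.3, 0.6]
grip_width: 51.4
```

```bash
python3 st.py
python3 - <<'E'
from plant import optics,nets
import cv2
d=optics.camera("wrist");cv2.imwrite("pics/w8.png",d["color"])
d=optics.camera("scene");cv2.imwrite("pics/s8.png",d["color"])
for t in ["vial_center","capped_center"]: print(t,[(r["p"],r["location"]) for r in nets.mark_of("scene",t)][:3])
E
```

```text
t 12.05 [457.2 270.2 294.1] f [0.6 0.3 0.6] w 51.4 j [-0.16  0.26 -0.53  1.46  0.14  1.42 -2.13]
turn units [-0.12 -0.29 -0.01]
to goal, in current tool axes: [ 0.78 -0.84  1.84]  in target axes: [ 0.84 -0.86  1.8 ]
vial_center []
capped_center [(0.66, [146.5, 178.0])]
```

View pics/w8.png

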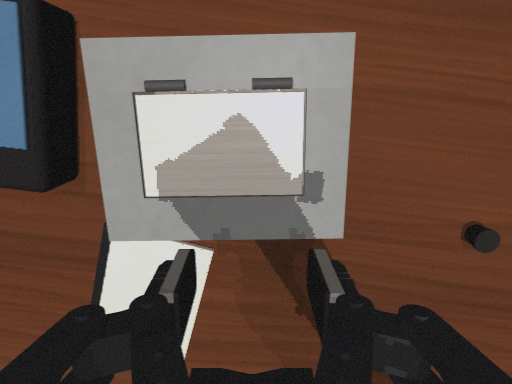

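View pics/s8.png

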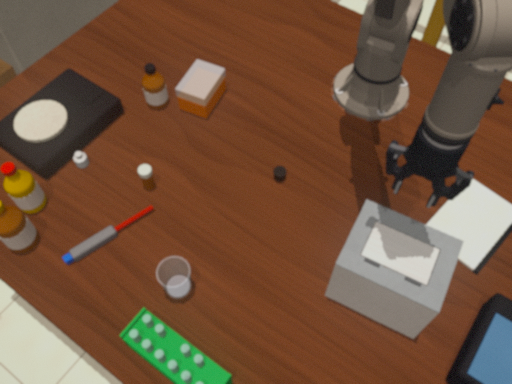

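The flap is shut flush (wrist view 135–305, 90–198). The open vial has gone from the bench, and the capped vial still stands at (146,178). Handing in.

```bash
python3 -c "
from plant import manip
print(manip.hand_in())"
```

```text
the job is handed in; nothing more can be done
None
```

The open vial is in the glass-waste bin, pushed down through the flap and let go with its top about 33 mm below the lid. The job was handed in at about 12 s, well under the 35 s limit.

- **Vial:** after I opened the gripper, the wrist camera showed it on the bin floor, clear of the fingers. It may be standing upright in there rather than lying on its side, and I couldn't see it again once the flap shut.
- **Flap:** after the gripper backed out, it looked shut and flush with the lid in the wrist view.
- **Capped vial:** it still stands where it was, within about 1 pixel in the scene camera.
- **Robot:** the gripper was empty and clear of everything. The wrist force readings stayed within about 2 N, which is close to sensor noise.

None of the last checks failed. Earlier, the network's two estimates of the flap opening's centre disagreed by about 15 mm. I used the flap's corners instead, and these agreed across all three cameras to within about 4 mm.

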